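Fetch the brass standard from behind the lenses and set it on the stage mark

TASK

The brass standard stands in the lens caddy, closed in by three measuring lenses: first clear all three lenses to stand upright on the grey mat, then stand the standard in the round dish of the sliding stage and slide the loaded carriage (it has a black knob) until its yellow pointer lies on the red tab, and let go. Then put each lens back upright in the very place in the caddy that it came from. Set everything down gently, neither dropped nor tipped over, and leave the two small rings in the caddy and the little black cap on the mat where they lie.

Things in the scene. Friction and masses are not known exactly. Their poses are not given: they have to be found in the camera images.
- lens_yellow: measuring lens, upright cylinder 43 mm in diameter all the way up, 104 mm tall: black barrel, yellow band round its top 29 mm and yellow rim seen from above; 0.28 kg. Origin: centre of underside, z up. At the start on one of the three flat lens pads of the caddy (described with the standard), 12 mm above the table; the lenses swap pads between starts, so remember its starting place.
- lens_green: measuring lens, upright cylinder 43 mm in diameter all the way up, 98 mm tall: black barrel, green band round its top 29 mm and green rim seen from above; 0.28 kg. Origin: centre of underside, z up. At the start on one of the three flat lens pads of the caddy (described with the standard), 12 mm above the table; the lenses swap pads between starts, so remember its starting place.
- lens_blue: measuring lens, upright cylinder 43 mm in diameter all the way up, 92 mm tall: black barrel, blue band round its top 29 mm and blue rim seen from above; 0.28 kg. Origin: centre of underside, z up. At the start on one of the three flat lens pads of the caddy (described with the standard), 12 mm above the table; the lenses swap pads between starts, so remember its starting place.
- standard: brass post 24 mm in diameter on a black foot 32 mm wide, 5 mm thick; 35 mm tall in all, 0.11 kg. Origin: centre of underside, z up. Stands at the centre of the caddy, a fixed black round plate 184 mm across, flat top 12 mm above the table. Its lens pads lie 58 mm from the centre: one towards the robot, the others left and right, 71 mm from pad to pad.
- carriage: stage carriage. Origin: centre of the floor of its round black dish (48 mm wide inside, rim 4 mm high), 40 mm above the table. Block 100 by 66 mm, grey, top 2 mm below that floor. Black upright knob, 18 mm in diameter, at x = -48 mm, y = 0, grip part 6 to 32 mm above that floor. Slides only along its own y, 140 mm, 1.5 N friction, stays where left; starts near its -y end. Yellow pointer at y = 0.
- index: red tab on the scale bar at the stage's -x side, 12 mm wide along y. Origin: middle of its top, 34 mm above the table; axes parallel to the carriage's, and always farther to +y than the carriage at the start. The pointer is on it when the carriage origin has y = 0 here, give or take 6 mm. The stage's base is fixed, 250 mm along y by 130 mm, end blocks 42 mm high.
- mat: grey padded lens mat with a pale border line, 220 mm along its x, 150 mm along its y, 4 mm thick, fixed. Origin: centre of its underside. Mat and stage lie one left, one right of the caddy and swap sides between starts.
- cap: little black cap, 28 mm in diameter, 9 mm tall, in one corner of the lens mat (mat x about +86 mm, y about +50 mm); to be left alone. Origin: centre of underside.
- ring_steel: small steel ring, 28 mm in diameter, 10 mm tall, on the far part of the caddy plate, about 65 mm from its centre; to be left alone. Origin: centre of underside.
- ring_copper: small copper ring, otherwise like the steel ring, on the other side of the far part of the caddy plate; to be left alone.

How it is judged:
By the outcome, as a careful person would: the job done as asked, in the order asked, and still so for the second after the job is handed in, with the robot touching nothing.
It also fails if it takes over 138 s, if anything falls off the work surface, if the arm or the gripper's body presses on something with over 40 N, if the wrist force passes 120 N, or if a joint passes its speed limit or range.

ROBOT

A 6-joint arm with a two-finger parallel gripper is mounted at the origin on the work surface. World frame = base frame: x ahead of the robot, y to its left, z up, the work surface at z = 0. Lengths are in m, angles in rad, forces in N, time in s.
With the tool pointing down it reaches from about 0.375 to 0.9 m from the base axis. Payload 3.1 kg.
Tool frame: the origin (TCP) lies between the finger pads; the fingertips stand 19 mm ahead of it and the grasp point (between the pads) is the TCP; z points along the fingers, y is the direction in which the jaws open and shut (so a half turn about z gives the same grasp; the last joint's range is limited). The gripper opens to 85 mm and grips with 20 to 120 N. Pads are 22 mm wide; open, the fingers measure 114 mm over their backs; the gripper's body (76 mm by 85 mm) begins 54 mm behind the grasp point. The pads swing forward as they close: fully open they stand 13 mm farther back than shut.
Start: joints at [1.054, 0.527, 1.433, -0, 1.181, -0.178], TCP at [0.208, 0.589, 0.25] pointing down, gripper open.
Joint ranges: [-3.08, 3.08], [-0.75, 2.2], [0.22, 2.44], [-1.43, 4.57], [0, 2.65], [-2.85, 2.85]. Speed limits (rad/s): [2.79, 2.79, 3.14, 3.14, 3.14, 3.14].

INTERFACE

Orientations are given as a unit quaternion [x, y, z, w].
In Python, from station import manip, optics, job gives the robot as it stands.
- The arm moves only by the shell command python3 -m inch 'ROWS' [OPENING] [FORCE]. ROWS is JSON, one flat list of numbers, 4 for each row, row after row: the shift along the world's x, y, z in cm, then the turn about the world's z in rad. A call has 1 to 20 rows; each row shifts and turns the commanded pose from where the row before left it; what a row does not reach is not made up. A row lasts 1/8 s, in which the tool goes at most 62.5 mm and 10.7 degrees, less where a joint would pass 70% of its speed; a pose out of reach is approached as far as the arm can. A call with a gripper value outside its range is refused whole. OPENING is the opening in per cent of the stroke, from 0 (shut) to 100 (fully open), set as the call begins (- or left out, the last holds). The fingers move at their own pace and stop on an object; FORCE is the grip in N (left out, the last holds). Time passes only in rows, so rows that do not move let the fingers close. It gives the time, the measured TCP pose, the force and the opening at its end, in the units of the state.
- manip.sense(): the state, without advancing time (a new reading comes with each control period).
- optics.snapshot(name): name is "scene" or "top"; returns (picture, depth): 420x560x3 uint8, red, green, blue; 420x560 float32, m along the optical axis (not along the pixel's ray), 0 where there is no reading.
- optics.camera_model(name): a dict with "mtx" (3x3 intrinsics, pixels), "dist_coeffs" ([k1, k2, p1, p2, k3] as OpenCV has them; the pictures are not rectified), "camera_from_world" (4x4, takes a point from world to camera coordinates). Camera axes: x right, y up, looking along -z (the intrinsics and any distortion apply to the point x, -y, -z); pixel columns grow to the right and rows downward; lengths in m; the calibration is good to about 2 mm. A picture is of the moment at which its call begins. camera_model takes no time and is no camera call.
- job.sign_off(): hands the job in, once; it reports no verdict.
The state is a dict: "t": time; "q": joint angles; "qd": joint speeds; "tau": joint torques, N m; "tcp_pos": TCP position; "tool_rot": TCP orientation; "force": force on the tool from outside, world axes, zero at the start; "ft_torque": the same for the moment, N m; "finger_gap": opening from 0.0 (shut) to 1.0 (fully open).
Only numpy, scipy, OpenCV 4.12 (cv2) and the standard library are available. Lean on these libraries where they do the work, as an engineer would, in place of code of your own. Each camera call takes 0.05 s, during which the arm holds its last target.

## Working session

There is one attempt and no reset: what is moved stays moved. The work goes in short steps, Python scripts to look and compute and a shell command to move; the robot and the scene stay as the last step left them, time stands still between calls to the robot, and variables do not carry over. Pictures are saved under pics/ and viewed, and the job is handed in when it is done.

```bash
ls; mkdir -p pics; python3 - <<'E'
from station import manip, optics, job
import cv2
print(manip.sense())
for n in ("scene","top"):
    p,d=optics.snapshot(n); cv2.imwrite(f"pics/{n}0.png",p[:,:,::-1]); print(n,optics.camera_model(n), (d>0).mean())
    import numpy as np; np.save(f"pics/{n}0.npy",d)
E
```

```text
pics
{'t': 0.0, 'q': array([ 1.05348157e+00,  5.28470384e-01,  1.43391039e+00, -1.71033035e-05,
        1.18138634e+00, -1.78477305e-01]), 'qd': array([ 4.61812889e-04,  3.12707301e-04, -1.43217045e-03, -3.06331806e-05,
       -1.51128367e-04, -1.87545806e-03]), 'tau': array([-4.19251965e-04, -4.42352128e+01, -1.78020072e+01, -3.61853636e-04,
        8.24505201e-03, -2.29346441e-06]), 'tcp_pos': array([0.20736718, 0.58887879, 0.24932841]), 'tool_rot': array([ 1.68606117e-01,  9.85682908e-01, -1.02479301e-03, -3.63225276e-04]), 'force': array([-0.02301794,  0.00422186,  0.13188814]), 'ft_torque': array([ 0.00647136,  0.00326295, -0.02545431]), 'finger_gap': 1.0037409476436894}
scene {'mtx': array([[506.32888686,   0.        , 285.01578249],
       [  0.        , 506.32888686, 213.94137396],
       [  0.        ,   0.        ,   1.        ]]), 'dist_coeffs': array([-0.04486137,  0.        ,  0.        ,  0.        ,  0.        ]), 'camera_from_world': array([[-0.54405767,  0.83889613,  0.01595417,  0.29644802],
       [-0.43842085, -0.300443  ,  0.84706621,  0.21144826],
       [ 0.71539388,  0.45385823,  0.53124787, -1.55497277],
       [ 0.        ,  0.        ,  0.        ,  1.        ]])} 0.9958333333333333
top {'mtx': array([[540.190835  ,   0.        , 283.82907546],
       [  0.        , 540.190835  , 212.20674792],
       [  0.        ,   0.        ,   1.        ]]), 'dist_coeffs': array([-0.2143426,  0.       ,  0.       ,  0.       ,  0.       ]), 'camera_from_world': array([[-5.43486195e-04, -9.99808199e-01,  1.95772983e-02,
        -5.51137509e-03],
       [ 9.98064754e-01,  6.75001776e-04,  6.21795054e-02,
        -5.60399530e-01],
       [-6.21807940e-02,  1.95732051e-02,  9.97872957e-01,
        -1.51855030e+00],
       [ 0.00000000e+00,  0.00000000e+00,  0.00000000e+00,
         1.00000000e+00]])} 0.9959778911564626
```

View pics/top0.png

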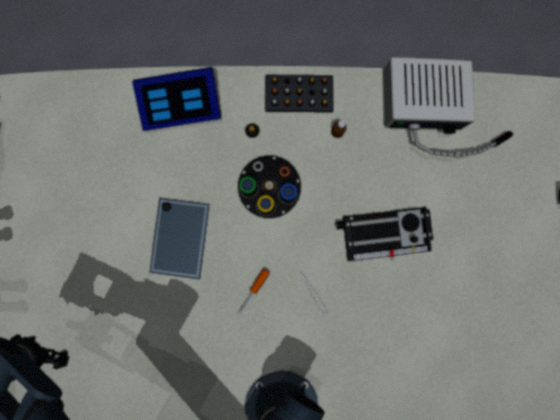

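View pics/scene0.png

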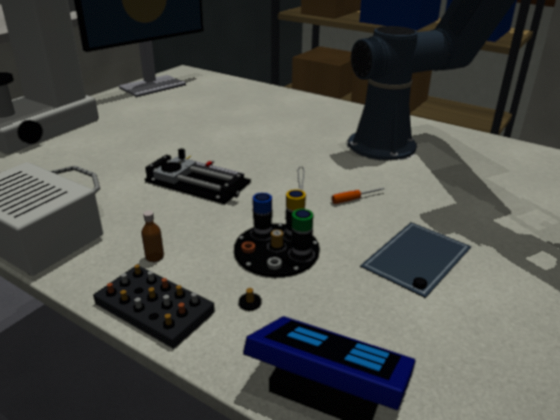

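```bash
cat > h.py <<'E'
import numpy as np, cv2
from station import manip, optics, job
def ray(cam,px,z):
    m=optics.camera_model(cam);px=np.array(px,float).reshape(-1,1,2)
    u=cv2.undistortPoints(px,m["mtx"],m["dist_coeffs"]).reshape(-1,2)
    T=m["camera_from_world"];R=T[:3,:3];c=-R.T@T[:3,3]
    d=np.c_[u[:,0],-u[:,1],-np.ones(len(u))]@R
    return c+d*((z-c[2])/d[:,2])[:,None]
def proj(cam,P):
    m=optics.camera_model(cam);T=m["camera_from_world"];P=np.atleast_2d(P)@T[:3,:3].T+T[:3,3]
    return cv2.projectPoints(P*[1,-1,-1],np.zeros(3),np.zeros(3),m["mtx"],m["dist_coeffs"])[0].reshape(-1,2)
def snap(cam,name):
    p,d=optics.snapshot(cam);b=p[:,:,::-1].copy();cv2.imwrite(f"pics/{name}.png",b);return b,d
def crop(b,x0,y0,x1,y1,s,name):
    cv2.imwrite(f"pics/{name}.png",cv2.resize(b[y0:y1,x0:x1],None,fx=s,fy=s,interpolation=cv2.INTER_CUBIC))
E
python3 - <<'E'
from h import *
b=cv2.imread("pics/top0.png")
crop(b,225,145,315,225,8,"c1");crop(b,330,195,440,270,7,"c2");crop(b,140,190,220,285,6,"c3")
b=cv2.imread("pics/scene0.png"); crop(b,225,180,330,280,6,"c4");crop(b,140,140,255,205,6,"c5")
E
```

```text
(no output)
```

View pics/c1.png

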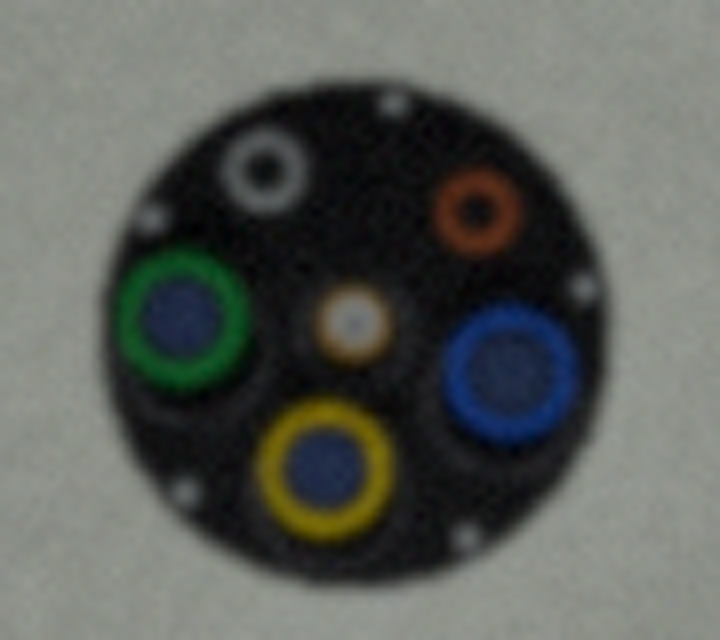

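View pics/c2.png

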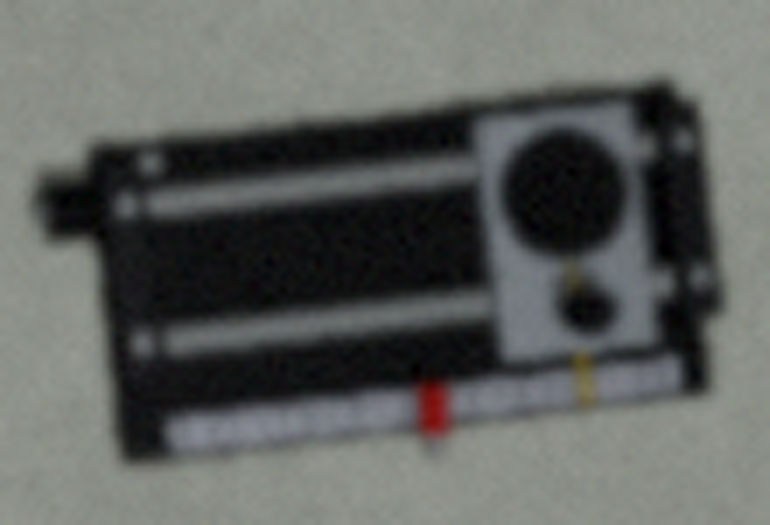

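View pics/c3.png

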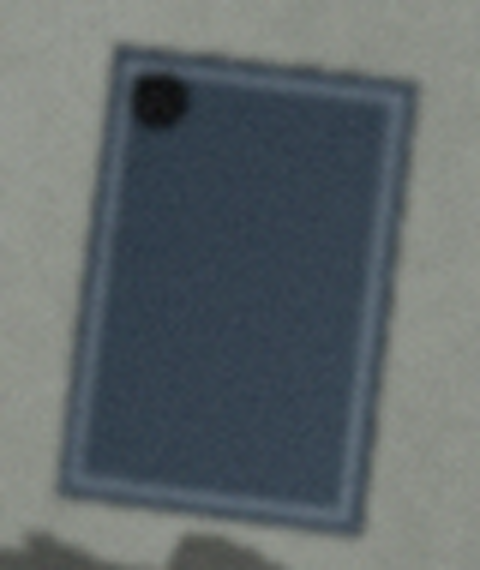

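View pics/c4.png

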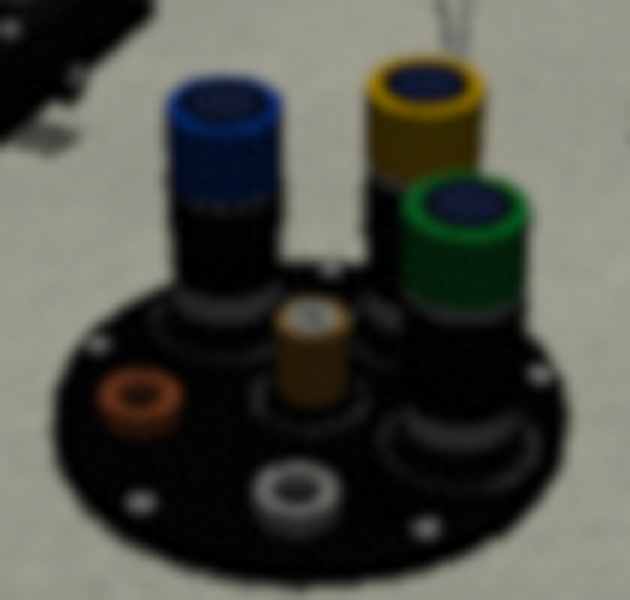

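View pics/c5.png

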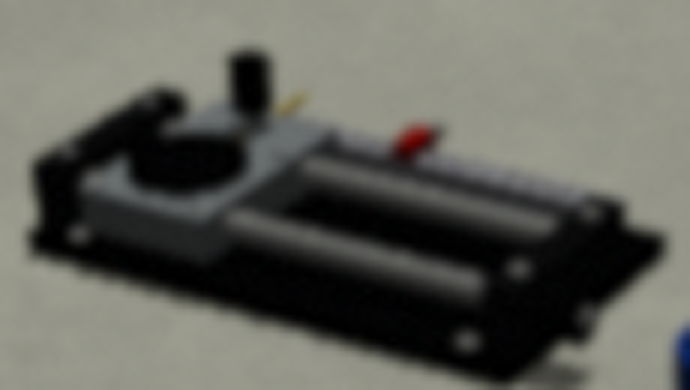

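```bash
cat > meas.py <<'E'
from h import *
H={"yellow":(22,32,.104),"green":(50,80,.098),"blue":(105,120,.092),"red":(0,6,.034)}
def blob(b,lo,hi,roi,smin=110,vmin=50):
    h=cv2.cvtColor(b,cv2.COLOR_BGR2HSV);m=((h[...,0]>=lo)&(h[...,0]<=hi)&(h[...,1]>smin)&(h[...,2]>vmin)).astype(np.uint8)
    k=np.zeros_like(m);x0,y0,x1,y1=roi;k[y0:y1,x0:x1]=1;return m*k
E
python3 - <<'E'
from meas import *
b=cv2.imread("pics/top0.png")
for n in ("yellow","green","blue"):
    lo,hi,z=H[n];m=blob(b,lo,hi,(225,145,315,225))
    c=max(cv2.findContours(m,0,1)[0],key=cv2.contourArea);(cx,cy),r=cv2.minEnclosingCircle(c);e=cv2.fitEllipse(c)
    print(n,e,ray("top",[e[0]],z+.012)[0])
def circ(px,z): return ray("top",[px],z)[0]
g=cv2.cvtColor(b,cv2.COLOR_BGR2GRAY)
m=(g<70).astype(np.uint8);m[:145]=0;m[225:]=0;m[:,:225]=0;m[:,320:]=0
c=max(cv2.findContours(cv2.morphologyEx(m,cv2.MORPH_CLOSE,np.ones((9,9))),0,1)[0],key=cv2.contourArea);e=cv2.fitEllipse(c);print("caddy",e,circ(e[0],.012))
print("std",circ((225+354/8-.5,145+322/8-.5),.047))
print("rings",circ((225+265/8-.5,145+170/8-.5),.022),circ((225+479/8-.5,145+211/8-.5),.022))
C2=lambda x,y:(330+x/7-.5,195+y/7-.5)
print("dish",circ(C2(564,191),.044),"knob",circ(C2(588,303),.070),"ptr",circ(C2(586,378),.036),"red",circ(C2(434,409),.034))
print("scale L,R",circ(C2(170,432),.034),circ(C2(680,372),.034))
C3=lambda x,y:(140+x/6-.5,190+y/6-.5)
q=[circ(C3(*p),.004) for p in((118,47),(416,84),(360,530),(62,493))];print("mat",q,np.mean(q,0));print("cap",circ(C3(159,101),.013))
d=np.load("pics/top0.npy")
for n,p in dict(dishfloor=(410,222),block=(402,238),knob=(413,238),y=(266,203),mat=(180,240),std=(269,185),rail=(375,220)).items(): print(n,d[p[1],p[0]])
m=optics.camera_model("top")["camera_from_world"];print(-m[:3,:3].T@m[:3,3])
E
```

```text
yellow ((265.2467041015625, 203.2618865966797), (16.749841690063477, 17.116376876831055), 50.43083190917969) [0.57809074 0.04593101 0.116     ]
green ((247.20111083984375, 184.44757080078125), (15.419878959655762, 16.088918685913086), 97.51385498046875) [0.6291388  0.09452176 0.11      ]
blue ((288.28021240234375, 191.18222045898438), (16.12911605834961, 16.921709060668945), 116.58519744873047) [ 0.61170263 -0.01578847  0.104     ]
caddy ((269.0166015625, 186.17311096191406), (61.687923431396484, 61.9769287109375), 70.79399108886719) [0.63538372 0.03678842 0.012     ]
std [0.63550957 0.03726385 0.047     ]
rings [0.69290083 0.06933546 0.022     ] [ 0.67824405 -0.00700784  0.022     ]
dish [ 0.53174832 -0.3633441   0.044     ] knob [ 0.48592646 -0.36596617  0.07      ] ptr [ 0.45587787 -0.37380968  0.036     ] red [ 0.44375041 -0.31080929  0.034     ]
scale L,R [ 0.43516081 -0.20240217  0.034     ] [ 0.45799335 -0.41406733  0.034     ]
mat [array([0.60413494, 0.35517241, 0.004     ]), array([0.586182  , 0.20995823, 0.004     ]), array([0.37285409, 0.23580537, 0.004     ]), array([0.38929684, 0.38057475, 0.004     ])] [0.48811697 0.29537769 0.004     ]
cap [0.57734935 0.33283934 0.013     ]
dishfloor 1.524745
block 1.5222459
knob 1.4795393
y 1.4358
mat 1.5388112
std 1.5132111
rail 1.5256753
[0.46488736 0.02459085 1.55027354]
```

```bash
python3 -m inch '[2.0,-2.1,0,0.02, 3,-3.6,0,0.02, 4,-4.7,0,0.02, 4,-4.7,0,0.02, 4,-4.7,0,0.02, 4,-4.7,0,0.02, 4,-4.7,0,0.02, 4,-4.7,0,0.02, 4,-4.7,0,0.02, 4,-4.7,0,0, 3,-3.6,0,0, 2,-2.5,0,0, 0.2,0,0,0, 0,0,0,0]' 85 60
```

```text
t: 1.85
tcp_pos: [0.6289, 0.0959, 0.2497]
tool_rot: [0.079, 0.997, 0.0, -0.001]
force: [-0.4, -0.9, 0.6]
finger_gap: 0.85
```

```bash
python3 -m inch '[0,-0.15,-2,0, 0,0,-3,0, 0,0,-3,0, 0,0,-3,0, 0,0,-2.5,0, 0,0,-1.5,0, 0,0,-1,0, 0,0,-0.5,0, 0,0,0,0]' 
python3 -c "
from h import *
b,d=snap('scene','s1');crop(b,215,130,345,290,4,'s1c')"
```

```text
t: 2.98
tcp_pos: [0.6299, 0.094, 0.0856]
tool_rot: [0.079, 0.997, 0.0, 0.0]
force: [0.7, -0.3, -0.5]
finger_gap: 0.851
```

View pics/s1c.png

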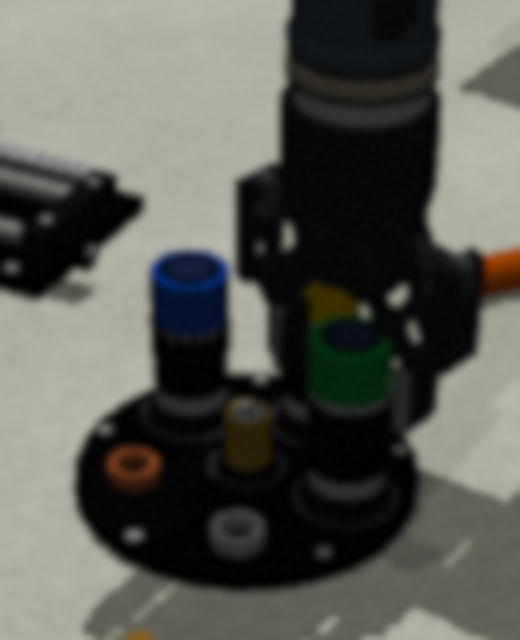

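```bash
python3 -c "
from h import *
for P in [(.63,.094,.0856),(.63,.094,.11),(.63,.094,.1396)]:
  print((proj('scene',P)-[215,130])*4, proj('top',P))"
python3 -m inch '[0,0,0,0,0,0,0,0,0,0,0,0,0,0,0,0,0,0,0,0,0,0,0,0]' 40 60
```

```text
[[347.65346394 376.60169358]] [[247.82291901 185.14808561]]
[[349.31378822 335.40460483]] [[247.39720663 184.12842337]]
[[351.38281845 283.97676414]] [[246.86129762 182.84466609]]
t: 3.78
tcp_pos: [0.6304, 0.0939, 0.0862]
tool_rot: [0.079, 0.997, 0.0, 0.001]
force: [-0.7, -0.5, 4.9]
finger_gap: 0.49
```

```bash
python3 -m inch '[0,0,0.5,0, 0,0,1,0, 0,0,2,0, 0,0,3,0, 0,0,3,0, -0.75,2.37,2,0, -1.5,4,0,0, -1.5,4,0,0, -1.5,4,0,0, -1.5,3,0,0, -1,2,0,0, 0,0,0,0, 0,0,0,0]' 40 60
python3 -c "
from h import *
b,d=snap('scene','s2')"
```

```text
t: 5.4
tcp_pos: [0.5527, 0.2869, 0.2003]
tool_rot: [0.079, 0.997, -0.0, 0.0]
force: [0.6, 0.2, -3.9]
finger_gap: 0.489
```

View pics/s2.png

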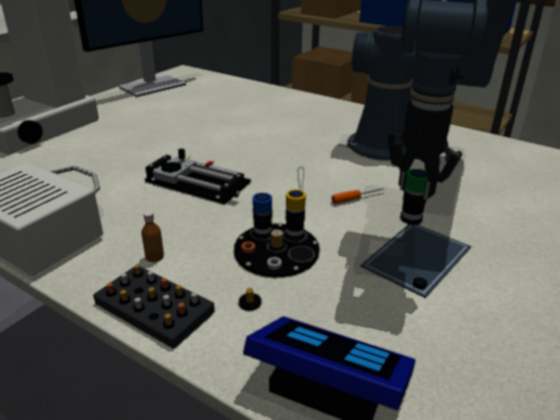

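```bash
python3 -m inch '[0,0,-1.5,0, 0,0,-2.5,0, 0,0,-2.5,0, 0,0,-2.5,0, 0,0,-1.5,0, 0,0,-0.8,0, 0,0,-0.4,0, 0,0,-0.2,0, 0,0,-0.1,0, 0,0,-0.1,0, 0,0,0,0]'
```

```text
t: 6.82
tcp_pos: [0.5523, 0.2877, 0.0795]
tool_rot: [0.079, 0.997, 0.0, 0.0]
force: [0.4, 0.4, -3.3]
finger_gap: 0.493
```

```bash
python3 -m inch '[0,0,-0.05,0, 0,0,-0.05,0, 0,0,-0.05,0, 0,0,0,0]'
```

```text
t: 7.32
tcp_pos: [0.5522, 0.2877, 0.0782]
tool_rot: [0.079, 0.997, 0.0, 0.0]
force: [-0.8, -0.4, -0.2]
finger_gap: 0.493
```

```bash
python3 -m inch '[0,0,0,0, 0,0,0,0, 0,0,0,0, 0,0,0,0, 0,0,2,0, 0,0,3,0, 0,0,4,0, 0,0,3,0, 0.5,-2.35,0,0, 1,-4,0,0, 1,-5,0,0, 1,-5,0,0, 1,-5,0,0, 0.95,-5,0,0, 0.5,-4,0,0, 0,0,0,0, 0,0,0,0]' 80 60
python3 -c "
from h import *
b,d=snap('scene','s3')"
```

```text
t: 9.45
tcp_pos: [0.6113, -0.0155, 0.1977]
tool_rot: [0.08, 0.997, 0.0, -0.0]
force: [0.2, 0.5, -0.4]
finger_gap: 0.802
```

View pics/s3.png

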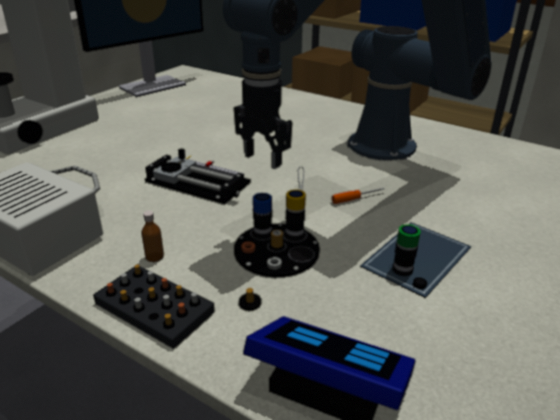

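```bash
python3 -m inch '[0,0,-2,0, 0,0,-3,0, 0,0,-3,0, 0,0,-2,0, 0,0,-1,0, 0,0,-0.5,0, 0,0,0,0]' 80 60;  python3 -m inch '[0,0,0,0,0,0,0,0,0,0,0,0,0,0,0,0,0,0,0,0,0,0,0,0]' 40 60
```

```text
t: 10.38
tcp_pos: [0.6119, -0.0155, 0.0831]
tool_rot: [0.079, 0.997, -0.0, 0.0]
force: [-0.2, -0.3, -0.7]
finger_gap: 0.802
t: 11.12
tcp_pos: [0.6123, -0.0161, 0.0838]
tool_rot: [0.079, 0.997, -0.0, 0.001]
force: [-1.1, 1.1, 5.7]
finger_gap: 0.492
```

```bash
python3 -m inch '[0,0,0.5,0, 0,0,1,0, 0,0,2.5,0, 0,0,3.5,0, 0,0,3.5,0, 0,0,2,0, -1,2,0.5,0, -1.5,4,0.5,0, -2,5,0,0, -2,5,0,0, -2,5,0,0, -1.93,5,0,0, -1.5,3.15,0,0, -0.5,2,0,0, 0,0,0,0, 0,0,-2,0, 0,0,-3,0, 0,0,-3,0, 0,0,-2,0, 0,0,0,0]' 40 60
```

```text
t: 13.62
tcp_pos: [0.4868, 0.2939, 0.121]
tool_rot: [0.08, 0.997, -0.001, -0.002]
force: [-0.7, 0.2, -2.4]
finger_gap: 0.493
```

```bash
python3 -m inch '[0,0,-1.5,0, 0,0,-1.3,0, 0,0,-0.8,0, 0,0,-0.3,0, 0,0,-0.2,0, 0,0,-0.1,0, 0,0,0,0,0,0,0,0]'; python3 -m inch '[0,0,-0.05,0, 0,0,-0.05,0,0,0,0,0]'
```

```text
t: 14.62
tcp_pos: [0.4875, 0.2957, 0.081]
tool_rot: [0.079, 0.997, 0.0, 0.0]
force: [-0.1, 0.4, -2.0]
finger_gap: 0.494
t: 15.0
tcp_pos: [0.4874, 0.2957, 0.0798]
tool_rot: [0.079, 0.997, -0.0, -0.0]
force: [-0.2, 0.0, -2.2]
finger_gap: 0.486
```

```bash
python3 -m inch '[0,0,-0.15,0,0,0,-0.1,0, 0,0,-0.05,0, 0,0,-0.05,0,0,0,-0.05,0,0,0,0,0,0,0,0,0]'
```

```text
t: 15.88
tcp_pos: [0.4874, 0.2957, 0.0759]
tool_rot: [0.079, 0.997, 0.0, 0.0]
force: [-0.9, -0.3, -1.7]
finger_gap: 0.489
```

```bash
python3 -m inch '[0,0,-0.05,0,0,0,0,0]'
```

```text
t: 16.12
tcp_pos: [0.4875, 0.2957, 0.0759]
tool_rot: [0.079, 0.997, 0.0, 0.0]
force: [-1.5, -1.4, 5.1]
finger_gap: 0.49
```

```bash
python3 -m inch '[0,0,0,0, 0,0,0,0, 0,0,0,0, 0,0,0,0, 0,0,2,0, 0,0,3,0, 0,0,4,0, 0,0,3,0, 1,-2.98,0,0, 2,-5,0,0, 2,-5,0,0, 2,-5,0,0, 1.5,-4,0,0, 0.55,-3,0,0, 0,0,0,0, 0,0,-2,0, 0,0,-3,0, 0,0,-3,0, 0,0,-2,0, 0,0,0,0]' 80 60
python3 -c "
from h import *
b,d=snap('scene','s4')
print(proj('scene',manip.sense()['tcp_pos']))"
```

```text
t: 18.62
tcp_pos: [0.5761, 0.0472, 0.0938]
tool_rot: [0.079, 0.997, 0.0, -0.002]
force: [-1.3, 0.2, 0.3]
finger_gap: 0.8
[[296.05888357 202.25337758]]
```

View pics/s4.png

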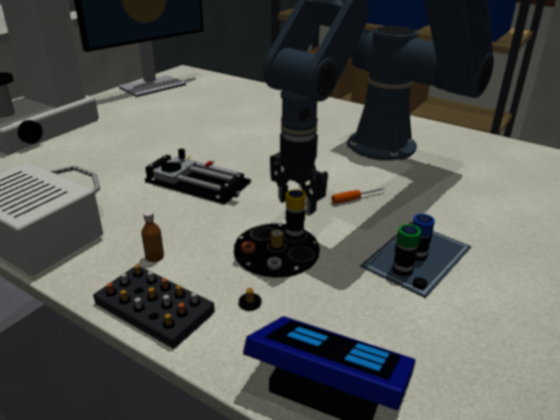

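```bash
python3 -m inch '[0.1,-0.1,-0.4,0,0,0,0,0,0,0,0,0]'; python3 -m inch '[0,0,0,0,0,0,0,0,0,0,0,0,0,0,0,0,0,0,0,0,0,0,0,0]' 40 60
```

```text
t: 19.05
tcp_pos: [0.5792, 0.0448, 0.0919]
tool_rot: [0.079, 0.997, 0.0, 0.001]
force: [-0.3, -0.4, -1.1]
finger_gap: 0.799
t: 19.8
tcp_pos: [0.5792, 0.0449, 0.0918]
tool_rot: [0.079, 0.997, 0.0, 0.0]
force: [-1.3, 0.6, 5.2]
finger_gap: 0.494
```

```bash
python3 -m inch '[0,0,0.5,0, 0,0,1,0, 0,0,2.5,0, 0,0,3.5,0, 0,0,3.5,0, -1,1.83,2,0, -2,3,0,0, -3,5,0,0, -3,5,0,0, -3,5,0,0, -2.07,4,0,0, -1.5,2,0,0, 0,0,0,0, 0,0,-2,0, 0,0,-3,0, 0,0,-3,0, 0,0,-2,0, 0,0,-1,0, 0,0,-0.7,0, 0,0,0,0]' 40 60
```

```text
t: 22.3
tcp_pos: [0.4233, 0.3031, 0.1043]
tool_rot: [0.079, 0.997, -0.0, -0.0]
force: [0.1, 1.1, -2.0]
finger_gap: 0.49
```

```bash
python3 -m inch '[0,0,-0.8,0, 0,0,-0.6,0, 0,0,-0.3,0, 0,0,-0.1,0, 0,0,-0.1,0,0,0,-0.05,0,0,0,-0.05,0,0,0,0,0,0,0,0,0]'
```

```text
t: 23.42
tcp_pos: [0.4232, 0.3032, 0.0843]
tool_rot: [0.079, 0.997, 0.0, 0.0]
force: [-0.1, -0.9, -3.5]
finger_gap: 0.491
```

```bash
python3 -m inch '[0,0,-0.05,0,0,0,0,0]';python3 -m inch '[0,0,-0.05,0,0,0,0,0]'
```

```text
t: 23.68
tcp_pos: [0.4232, 0.3032, 0.0838]
tool_rot: [0.079, 0.997, 0.0, 0.0]
force: [0.1, 0.1, -3.6]
finger_gap: 0.489
t: 23.92
tcp_pos: [0.4233, 0.3032, 0.0838]
tool_rot: [0.079, 0.997, 0.0, 0.0]
force: [-0.4, -0.2, 4.7]
finger_gap: 0.489
```

```bash
python3 -m inch '[0,0,0,0, 0,0,0,0, 0,0,0,0, 0,0,0,0, 0,0,2,0, 0,0,3,0, 0,0,4,0, 0,0,3,0, 2.2,-2.6,0,0.03, 4,-5,0,0.06, 4,-5,0,0.06, 4,-5,0,0.06, 4,-5,0,0.05, 2,-3,0,0, 1,-1,0,0, 0,0,0,0, 0,0,0,0]' 75 60
python3 -c "
from h import *
b,d=snap('scene','s5')
b,d=snap('top','t5')"
```

```text
t: 26.05
tcp_pos: [0.6301, 0.0436, 0.2031]
tool_rot: [-0.051, 0.999, 0.0, -0.001]
force: [0.0, -0.2, 0.5]
finger_gap: 0.755
```

View pics/s5.png

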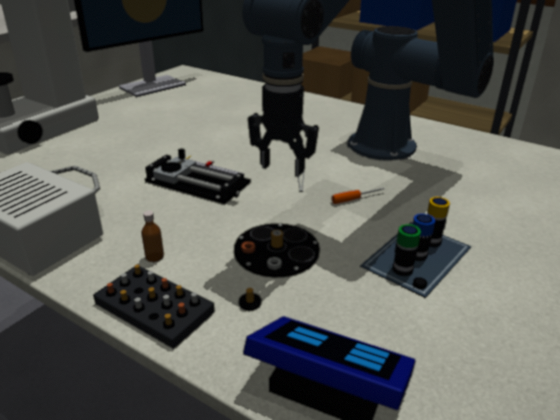

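View pics/t5.png

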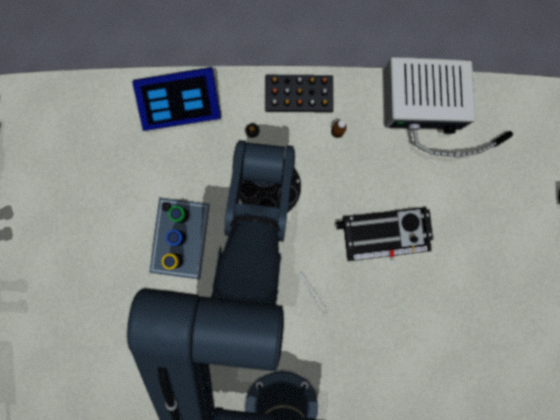

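```bash
python3 -m inch '[0.5,-0.65,-2,0, 0,0,-3,0, 0,0,-3,0, 0,0,-3,0, 0,0,-2.5,0, 0,0,-1.5,0, 0,0,-0.8,0, 0,0,-0.4,0, 0,0,0,0,0,0,0,0]' 55 60
```

```text
t: 27.4
tcp_pos: [0.6369, 0.0354, 0.0422]
tool_rot: [-0.051, 0.999, -0.0, 0.001]
force: [-0.1, -0.7, -0.0]
finger_gap: 0.552
```

```bash
python3 -m inch '[-0.1,0.1,0,0,0,0,0,0]';python3 -m inch '[0,0,0,0,0,0,0,0,0,0,0,0,0,0,0,0,0,0,0,0,0,0,0,0]' 15 50
```

```text
t: 27.65
tcp_pos: [0.6354, 0.0365, 0.0417]
tool_rot: [-0.051, 0.999, -0.0, 0.0]
force: [-0.2, 0.3, -0.9]
finger_gap: 0.547
t: 28.4
tcp_pos: [0.6356, 0.0365, 0.0416]
tool_rot: [-0.051, 0.999, -0.0, 0.0]
force: [-1.2, 1.0, 5.1]
finger_gap: 0.261
```

```bash
python3 - <<'E'
from h import *
print(ray("scene",[(140+190/6-.5,140+160/6-.5)],.043), proj("scene",(.5317,-.3633,.044)), (proj("scene",(.5317,-.3633,.044))+.5-140)*6)
b=cv2.imread("pics/t5.png");crop(b,380,195,440,270,8,"c6")
E
python3 -m inch '[0,0,0.3,0, 0,0,0.7,0, 0,0,2,0, 0,0,3,0, 0,0,3,0, 0,0,2,0, -0.5,-2,0.5,0, -1,-4,0,0, -1.5,-5.5,0,0, -1.5,-5.5,0,0, -1.5,-5.5,0,0, -1.5,-5.5,0,0, -1.5,-5.5,0,0, -1,-4,0,0, -0.3,-2,0,0, 0,0,0,0,0,0,0,0]' 15 50
```

```text
[[ 0.53060737 -0.36425562  0.043     ]] [[171.10168264 166.07241736]] [[189.61009582 159.43450414]]
t: 30.52
tcp_pos: [0.5323, -0.3567, 0.156]
tool_rot: [-0.051, 0.999, 0.001, -0.0]
force: [0.2, 0.3, -0.5]
finger_gap: 0.265
```

View pics/c6.png

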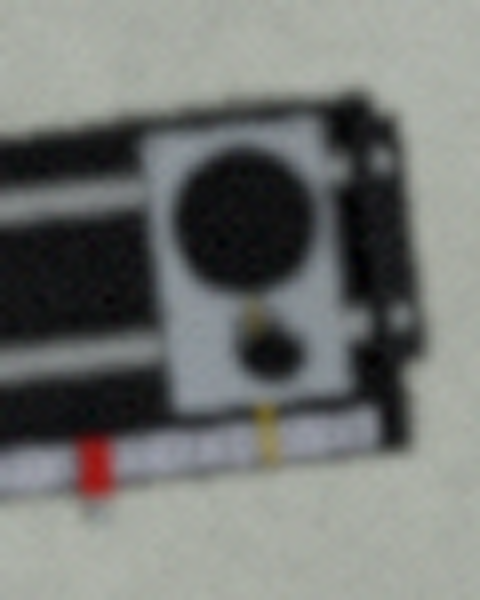

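```bash
python3 -m inch '[-0.1,-0.7,-1.5,0, 0,0,-2.5,0, 0,0,-2,0, 0,0,-1.2,0, 0,0,-0.5,0, 0,0,-0.3,0, 0,0,0,0,0,0,0,0]'
python3 - <<'E'
from h import *
b,d=snap('scene','s7');crop(b,130,110,270,215,5,'s7c')
E
```

```text
t: 31.52
tcp_pos: [0.5317, -0.3659, 0.077]
tool_rot: [-0.051, 0.999, -0.001, 0.0]
force: [-0.5, -0.4, -1.1]
finger_gap: 0.262
```

View pics/s7c.png

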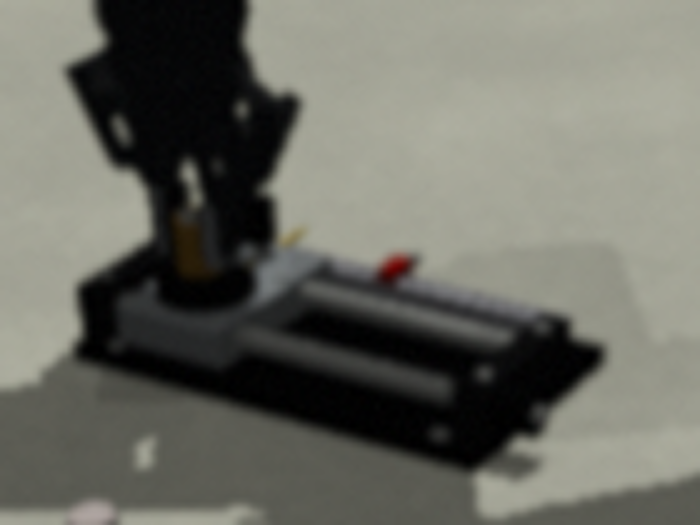

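Standard held over the dish at crop (205,270), with the dish ring around it. I'll correct y by +2 mm and lower it.

```bash
python3 -m inch '[0,0.2,-0.2,0,0,0,-0.2,0,0,0,-0.1,0,0,0,-0.1,0,0,0,-0.05,0,0,0,0,0]';  python3 -m inch '[0,0,-0.05,0,0,0,0,0]'; python3 -m inch '[0,0,-0.05,0,0,0,0,0]'
```

```text
t: 32.33
tcp_pos: [0.5314, -0.3636, 0.0698]
tool_rot: [-0.051, 0.999, -0.0, -0.0]
force: [-0.4, -0.6, -1.0]
finger_gap: 0.259
t: 32.58
tcp_pos: [0.5314, -0.3636, 0.0697]
tool_rot: [-0.051, 0.999, -0.0, 0.0]
force: [-1.5, -0.2, 2.4]
finger_gap: 0.263
t: 32.83
tcp_pos: [0.5314, -0.3636, 0.0696]
tool_rot: [-0.051, 0.999, -0.0, 0.0]
force: [-1.9, 1.1, 4.8]
finger_gap: 0.265
```

```bash
python3 -m inch '[0,0,0,0, 0,0,0,0, 0,0,0,0, 0,0,1,0, 0,0,3,0, 0,0,4,0, 0,0,2,0,0,0,0,0]' 50 50
python3 - <<'E'
from h import *
print(ray("scene",[(140+249/6-.5,140+62/6-.5)],.072),ray("scene",[(140+250/6-.5,140+85/6-.5)],.059),ray("top",[(380+272/8-.5,195+350/8-.5)],.065))
b,d=snap('scene','s8');crop(b,130,110,270,215,5,'s8c')
E
```

```text
t: 33.83
tcp_pos: [0.5324, -0.3645, 0.1715]
tool_rot: [-0.051, 0.999, -0.002, 0.002]
force: [0.2, -0.4, 0.1]
finger_gap: 0.497
[[ 0.48636449 -0.36720899  0.072     ]] [[ 0.48389119 -0.37050376  0.059     ]] [[ 0.4846989  -0.36727179  0.065     ]]
```

View pics/s8c.png

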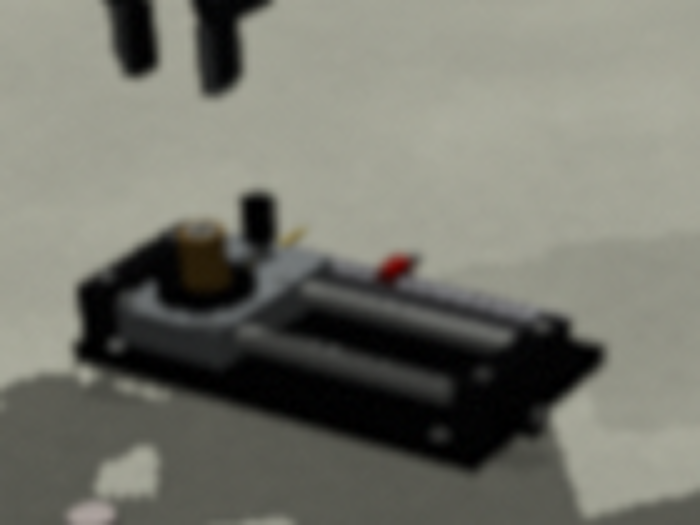

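```bash
python3 -m inch '[-1.7,-0.2,0,0, -2,-0.15,0,0, -1.1,0,0,0, 0,0,0,0, 0,0,-2,0, 0,0,-3,0, 0,0,-3,0, 0,0,-1.5,0, 0,0,-0.7,0, 0,0,-0.3,0, 0,0,0,0, 0,0,0,0]' 42 50
python3 - <<'E'
from h import *
b,d=snap('scene','s9');crop(b,130,110,270,215,5,'s9c')
E
```

```text
t: 35.38
tcp_pos: [0.4837, -0.3675, 0.0646]
tool_rot: [-0.051, 0.999, -0.001, 0.001]
force: [0.3, 0.3, 0.1]
finger_gap: 0.423
```

View pics/s9c.png

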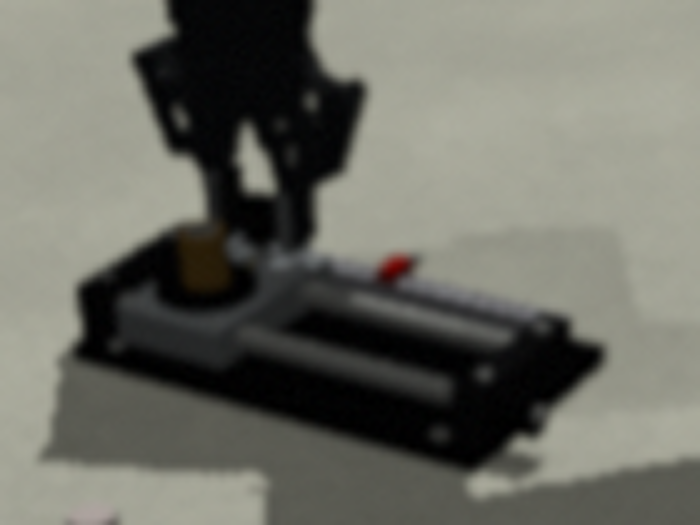

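```bash
python3 -m inch '[0,0,0,0,0,0,0,0,0,0,0,0,0,0,0,0,0,0,0,0]' 10 25
python3 - <<'E'
from meas import *
for f in("top0","t5"):
    b=cv2.imread(f"pics/{f}.png");h=cv2.cvtColor(b,cv2.COLOR_BGR2HSV)
    m=blob(b,0,8,(380,235,440,270),150,60);r=np.argwhere(m)[:,::-1].mean(0)
    m=blob(b,18,35,(400,246,440,262),60,60);p=np.argwhere(m)[:,::-1];print(len(p));p=p.mean(0)
    R=ray("top",[r],.034)[0];P=ray("top",[p],.036)[0]
    th=np.radians(6.1);print(r,p,R,P,np.dot(R-P,[-np.sin(th),np.cos(th),0]))
E
```

```text
t: 36.05
tcp_pos: [0.4837, -0.3677, 0.0645]
tool_rot: [-0.051, 0.999, -0.001, 0.0]
force: [-0.2, -1.2, 6.1]
finger_gap: 0.206
15
[391.29411765 252.94117647] [413.13333333 248.53333333] [ 0.44371906 -0.31021175  0.034     ] [ 0.45578477 -0.373571    0.036     ] 0.0642826618486591
16
[391.27777778 253.05555556] [413.  248.5] [ 0.4433948 -0.3101623  0.034    ] [ 0.45588278 -0.37317999  0.036     ] 0.0639879032148647
```

```bash
python3 -m inch '[-0.02,0.2,0,0,-0.04,0.4,0,0,-0.07,0.6,0,0,-0.08,0.7,0,0,-0.08,0.7,0,0,-0.08,0.7,0,0,-0.08,0.7,0,0,-0.08,0.7,0,0,-0.07,0.6,0,0,-0.05,0.5,0,0,-0.04,0.4,0,0,-0.02,0.2,0,0,0,0,0,0,0,0,0,0]'
python3 - <<'E'
from h import *
b,d=snap('scene','s10');crop(b,130,110,270,215,5,'s10c')
E
```

```text
t: 37.8
tcp_pos: [0.4765, -0.3033, 0.0645]
tool_rot: [-0.051, 0.999, -0.0, 0.0]
force: [-1.0, 0.1, 7.1]
finger_gap: 0.201
```

View pics/s10c.png

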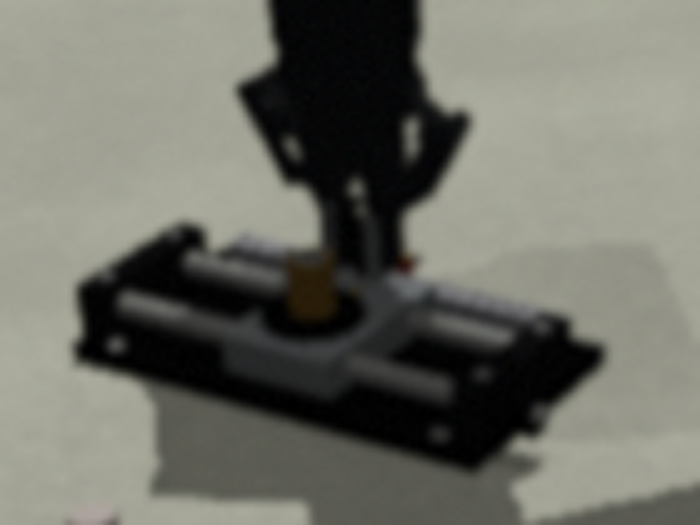

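```bash
python3 -m inch '[0,0,0,0,0,0,0,0,0,0,0,0,0,0,0.5,0,0,0,2,0,0,0,4,0,0,0,4,0,0,2,3,0,-0.3,4,0.5,0,-0.5,5.8,0,-0.05,-0.5,5.8,0,-0.05,-0.5,5.8,0,-0.05,-0.5,5.8,0,-0.05,-0.5,5.8,0,-0.06,-0.5,5.8,0,0,-0.5,5.8,0,0,-0.5,5.8,0,0,-0.5,4,0,0,-0.5,3,0,0]' 42 60
python3 -m inch '[0,1.2,0,0,0,0,0,0]' 80 60
python3 - <<'E'
from h import *
b,d=snap('top','t11');crop(b,330,195,440,270,7,'t11c')
b,d=snap('scene','s11')
E
```

```text
t: 40.22
tcp_pos: [0.4227, 0.2929, 0.2041]
tool_rot: [0.078, 0.997, 0.0, 0.0]
force: [0.9, -0.5, -0.1]
finger_gap: 0.42
t: 40.48
tcp_pos: [0.4233, 0.303, 0.2039]
tool_rot: [0.079, 0.997, -0.0, 0.0]
force: [-0.1, -0.1, 0.7]
finger_gap: 0.795
```

View pics/t11c.png

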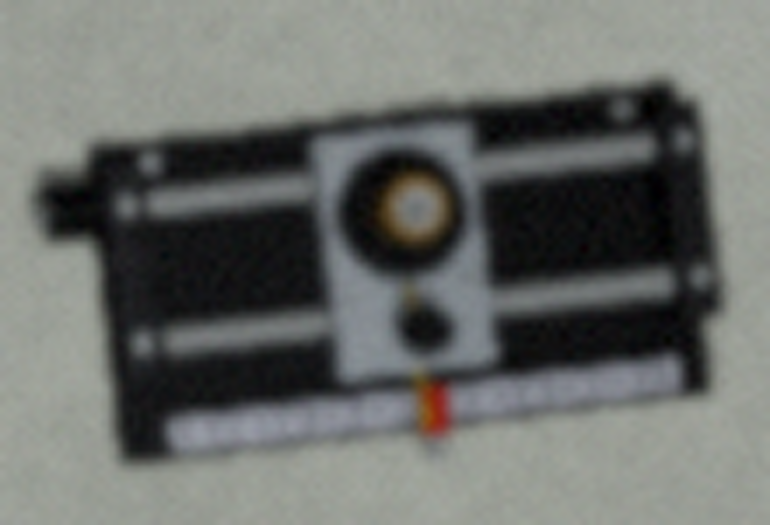

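View pics/s11.png

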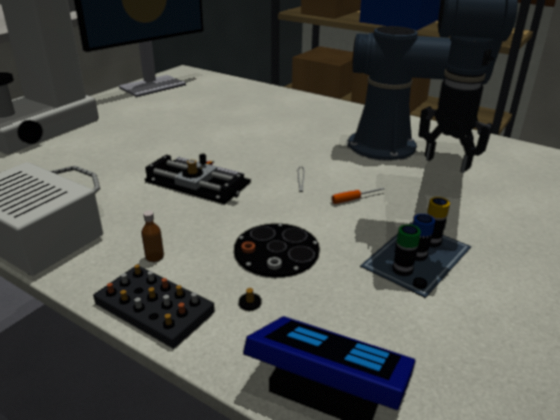

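```bash
python3 - <<'E'
from meas import *
th=np.radians(6.1);e=np.array([-np.sin(th),np.cos(th),0])
b=cv2.imread("pics/t11.png")
h=cv2.cvtColor(b,cv2.COLOR_BGR2HSV)
print(h[247:258,385:398,0]);print(h[247:258,385:398,1])
C2=lambda x,y:(330+x/7-.5,195+y/7-.5)
R=ray("top",[(391.29,252.94)],.034)[0]
for p in ((422,375),(430,405),(426,385)):
    print("ptr-red",(ray("top",[C2(*p)],.036)[0]-R)@e)
print("dish shift",(ray("top",[C2(403,210)],.044)-ray("top",[C2(564,191)],.044))@e)
print("knob shift",(ray("top",[C2(425,324)],.07)-ray("top",[C2(588,303)],.07))@e)
g=cv2.imread("pics/scene0.png"),cv2.imread("pics/s11.png");crop(g[1],140,140,255,205,6,"s11c")
E
```

```text
[[103  97 105  98  34  30 100  99  93 101 103 107 103]
 [ 99 111  99  43  29  23  20 150 120 105 103 110 105]
 [103 101  60  28  20  20  12   6 178 175 135 108 110]
 [110 100 120  20  18  14  10   3   1 174 128 105 110]
 [109 109 111   0  15  11   9   3 179 171 133 111 110]
 [108 117 120 113  12  14  11   3   0 175 135 115 108]
 [111 109 117 120  15  17  12   5   0 174 150 117 110]
 [111 110 109 120  17  17  13   6   1 178 165 116 113]
 [117 110 105 113  14  15  11   5   1   0   5  60  60]
 [ 99  95  78  30  15  10   7   2   3   6  14  43  50]
 [ 53  55  47  39  23  12   7 179   4  11  30  45  47]]
[[ 27  25  19   8  15  16   8  26  24  30  24  25  25]
 [ 25  26  19  18  63  66  52  13   5  10  32  14  25]
 [ 30  35   9  49 132 161 152 147 113  44  22  17  28]
 [ 32  11   7  41 125 190 205 200 130  47  19  23  25]
 [ 29  24  16   2  80 172 227 203 139  56  14  26  23]
 [ 27  19  20   8  60 170 228 209 146  54  15  21  24]
 [ 21  24  18  10  57 156 218 218 146  63  14  20  23]
 [ 22  26  21  11  52 171 218 224 166  79  18  18  17]
 [ 16  18  17  10  66 158 221 210 164  82  25   2   5]
 [ 15  13  11   5  49 122 157 144 116  58  22  13  11]
 [  8  11  13  13  25  54  68  62  47  29  14  17  15]]
ptr-red 0.003207425864129487
ptr-red 0.0012904719720987635
ptr-red 0.0020213171926133614
dish shift [0.06725175]
knob shift [0.06698971]
```

View pics/s11c.png

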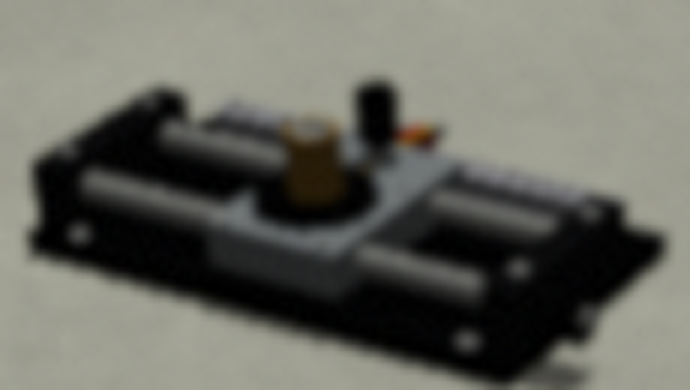

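```bash
python3 - <<'E'
from meas import *
th=np.radians(6.1);e=np.array([-np.sin(th),np.cos(th),0])
a=(cv2.imread("pics/t5.png").astype(float)+cv2.imread("pics/top0.png"))/2;b=cv2.imread("pics/t11.png").astype(float)
print("G before/after/R before");
for r in (251,252,253,254): print(a[r,384:398,1].round(),b[r,384:398,1].round(),a[r,384:398,2].round())
x=np.arange(384,398)
# red profile: R-B before ; yellow profile: G increase after
for r in (250,251,252,253,254):
    w=np.clip((a[r,384:398,2]-a[r,384:398,1]),0,None); w[w<20]=0
    y=np.clip((b[r,384:398,1]-a[r,384:398,1]),0,None); y[y<8]=0
    print(r,(w*x).sum()/w.sum(),(y*x).sum()/max(y.sum(),1),y.sum())
E
```

```text
G before/after/R before
[110. 110. 108. 106.  96.  71.  36.  24.  30.  58.  93. 122. 128. 126.] [111. 113. 108. 107. 106.  92.  70.  47.  38.  60.  99. 123. 130. 128.] [106. 108. 107. 104. 100. 101. 114. 128. 133. 130. 120. 126. 124. 121.]
[130. 136. 134. 126. 112.  82.  44.  21.  26.  59. 101. 128. 137. 130.] [135. 135. 134. 126. 119. 102.  80.  57.  37.  59. 104. 132. 134. 130.] [128. 134. 132. 124. 114. 108. 121. 134. 138. 136. 132. 132. 132. 127.]
[138. 144. 140. 128. 116.  86.  46.  26.  27.  58. 102. 126. 131. 127.] [137. 146. 142. 132. 124. 104.  94.  66.  41.  60.  98. 125. 127. 128.] [136. 140. 138. 125. 118. 110. 122. 139. 142. 139. 132. 130. 127. 124.]
[139. 142. 137. 126. 112.  83.  46.  23.  26.  50.  86. 106. 108. 108.] [143. 144. 136. 128. 113. 103.  86.  73.  41.  50.  85. 107. 108. 111.] [137. 140. 134. 123. 111. 110. 124. 136. 142. 134. 122. 112. 108. 108.]
250 391.20031545741324 389.8590909090909 110.0
251 391.4607013301088 389.81142857142856 87.5
252 391.528 390.36842105263156 104.5
253 391.5516458569807 390.40833333333336 120.0
254 391.57095709570956 390.48605577689244 125.5
```

```bash
python3 -m inch '[0.3,-3,0,0,0.4,-5,0,0,0.5,-5.8,0,0.05,0.5,-5.8,0,0.05,0.5,-5.8,0,0.05,0.5,-5.8,0,0.05,0.5,-5.8,0,0.06,0.5,-5.8,0,0,0.5,-5.8,0,0,0.5,-5.8,0,0,0.5,-4,0,0,0.4,-2.4,0,0,0,0,0,0,0,0,0,0]' 42 25
```

```text
t: 42.32
tcp_pos: [0.478, -0.3044, 0.2035]
tool_rot: [-0.05, 0.999, 0.001, -0.001]
force: [-0.8, -1.1, -0.2]
finger_gap: 0.423
```

```bash
python3 -m inch '[-0.1,0.1,-3,0,0,0,-4,0,0,0,-3,0,0,0,-2,0,0,0,-1.1,0,0,0,-0.5,0,0,0,-0.3,0,0,0,0,0,0,0,0,0]' 42 25
python3 -m inch '[0,0,0,0,0,0,0,0,0,0,0,0,0,0,0,0]' 10 25
```

```text
t: 43.45
tcp_pos: [0.4785, -0.3043, 0.0654]
tool_rot: [-0.051, 0.999, -0.0, 0.0]
force: [0.2, -0.5, 0.3]
finger_gap: 0.416
t: 43.95
tcp_pos: [0.4783, -0.3041, 0.0652]
tool_rot: [-0.051, 0.999, -0.0, 0.0]
force: [-0.1, 0.6, 6.8]
finger_gap: 0.197
```

```bash
python3 -m inch '[0.01,-0.1,0,0,0.01,-0.12,0,0,0,0,0,0,0,0,0,0]'
python3 -m inch '[0,0,0,0,0,0,0,0,0,0,0,0,0,0,0.5,0,0,0,2,0,0,0,4,0,0,0,4,0,0,2,3,0,-0.3,4,0.5,0,-0.5,5.8,0,-0.05,-0.5,5.8,0,-0.05,-0.5,5.8,0,-0.05,-0.5,5.8,0,-0.05,-0.5,5.8,0,-0.06,-0.5,5.8,0,0,-0.5,5.8,0,0,-0.5,5.8,0,0,-0.5,4,0,0,-0.6,3,0,0]' 42 60
python3 -m inch '[0,1.4,0,0,0,0,0,0]' 80 60
python3 - <<'E'
from meas import *
b,d=snap('top','t12');crop(b,330,195,440,270,7,'t12c')
a=(cv2.imread("pics/t5.png").astype(float)+cv2.imread("pics/top0.png"))/2;b=b.astype(float)
x=np.arange(384,398)
for r in (250,251,252,253,254):
    w=np.clip((a[r,384:398,2]-a[r,384:398,1]),0,None); w[w<20]=0
    y=np.clip((b[r,384:398,1]-a[r,384:398,1]),0,None); y[y<8]=0
    print(r,(w*x).sum()/w.sum(),(y*x).sum()/max(y.sum(),1),y.sum())
for n,roi in (("yellow",(150,245,185,275)),("blue",(150,225,190,250)),("green",(165,200,195,225))):
    lo,hi,z=H[n];m=blob(cv2.imread("pics/t11.png"),lo,hi,roi);c=np.vstack(cv2.findContours(m,0,1)[0]);e=cv2.fitEllipse(c);print(n,e,ray("top",[e[0]],z+.004)[0])
E
```

```text
t: 44.45
tcp_pos: [0.4786, -0.3063, 0.0652]
tool_rot: [-0.051, 0.999, -0.0, 0.0]
force: [-0.4, 1.0, 4.6]
finger_gap: 0.197
t: 46.82
tcp_pos: [0.424, 0.2897, 0.2052]
tool_rot: [0.078, 0.997, 0.0, 0.0]
force: [-0.2, 0.3, -0.5]
finger_gap: 0.42
t: 47.08
tcp_pos: [0.4246, 0.302, 0.2049]
tool_rot: [0.079, 0.997, -0.0, 0.0]
force: [-0.2, 0.5, 0.8]
finger_gap: 0.798
250 391.20031545741324 390.4867924528302 132.5
251 391.4607013301088 391.1307692307692 130.0
252 391.528 391.24305555555554 144.0
253 391.5516458569807 391.2943143812709 149.5
254 391.57095709570956 391.3666666666667 135.0
yellow ((171.70420837402344, 256.22930908203125), (3.916250705718994, 8.556084632873535), 114.33935546875) [0.4363345  0.29695092 0.108     ]
blue ((172.8566131591797, 237.02755737304688), (15.757684707641602, 16.211637496948242), 154.83636474609375) [0.48802351 0.29638882 0.096     ]
green ((175.50489807128906, 213.34092712402344), (13.73836898803711, 14.388542175292969), 16.998411178588867) [0.5518687  0.28865831 0.102     ]
```

View pics/t12c.png

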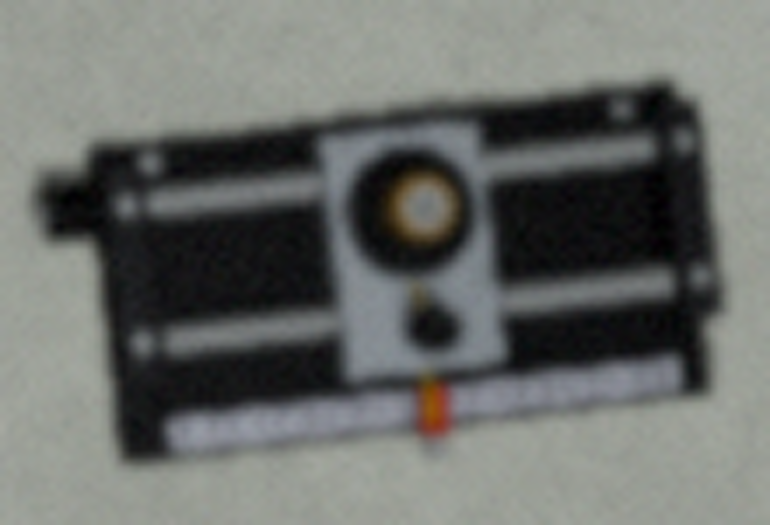

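```bash
python3 -m inch '[-0.1,0.1,-2,0,0,0,-3,0,0,0,-3,0,0,0,-2,0,0,0,-1.2,0,0,0,-0.6,0,0,0,-0.3,0,0,0,0,0,0,0,0,0]' 80 60
python3 -m inch '[0,0,0,0,0,0,0,0,0,0,0,0,0,0,0,0,0,0,0,0,0,0,0,0]' 40 60
```

```text
t: 48.25
tcp_pos: [0.4237, 0.303, 0.0843]
tool_rot: [0.079, 0.997, 0.0, 0.0]
force: [0.3, 0.6, -0.8]
finger_gap: 0.798
t: 49.0
tcp_pos: [0.4237, 0.303, 0.0843]
tool_rot: [0.079, 0.997, 0.0, 0.0]
force: [-1.0, -0.1, 5.6]
finger_gap: 0.492
```

```bash
python3 -m inch '[0,0,0.5,0, 0,0,1,0, 0,0,2.5,0, 0,0,3.5,0, 0,0,3.5,0, 1.1,-1.8,2,0, 2,-3,0,0, 3,-5,0,0, 3,-5,0,0, 3,-5,0,0, 2,-4,0,0, 1.5,-2,0,0, 0,0,0,0, 0,0,-2,0, 0,0,-3,0, 0,0,-2.5,0, 0,0,-2,0, 0,0,-1,0, 0,0,-0.5,0, 0,0,0,0]' 40 60
python3 -c "
from h import *
b,d=snap('scene','s13');crop(b,215,130,345,290,4,'s13c')"
```

```text
t: 51.5
tcp_pos: [0.5794, 0.0452, 0.1041]
tool_rot: [0.079, 0.997, 0.0, 0.0]
force: [0.3, -0.4, -3.3]
finger_gap: 0.488
```

View pics/s13c.png

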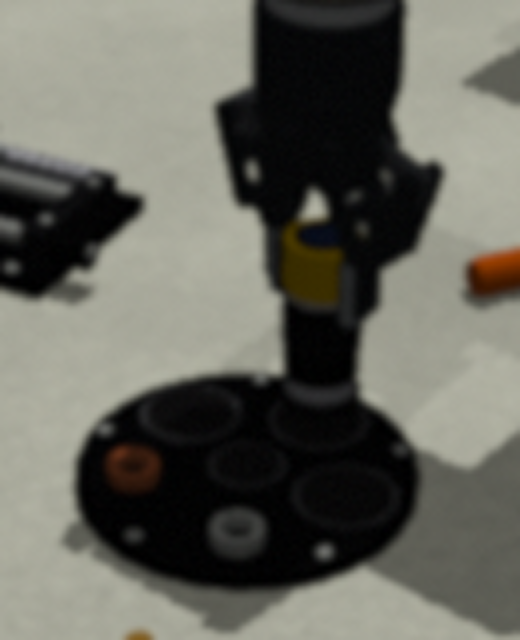

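```bash
python3 -m inch '[0,0,-0.5,0,0,0,-0.3,0,0,0,-0.15,0,0,0,-0.1,0,0,0,0,0,0,0,0,0]';  python3 -m inch '[0,0,-0.05,0,0,0,-0.05,0,0,0,0,0]'
```

```text
t: 52.3
tcp_pos: [0.5795, 0.0447, 0.0934]
tool_rot: [0.079, 0.997, -0.0, 0.0]
force: [0.4, -0.4, -2.4]
finger_gap: 0.488
t: 52.68
tcp_pos: [0.5795, 0.0447, 0.0924]
tool_rot: [0.079, 0.997, -0.0, 0.0]
force: [-0.2, 0.5, -1.9]
finger_gap: 0.49
```

```bash
python3 -m inch '[0,0,-0.05,0,0,0,0,0]';python3 -m inch '[0,0,-0.03,0,0,0,0,0]'
```

```text
t: 52.92
tcp_pos: [0.5796, 0.0447, 0.0924]
tool_rot: [0.079, 0.997, -0.0, 0.0]
force: [-1.8, 0.2, 3.5]
finger_gap: 0.492
t: 53.18
tcp_pos: [0.5796, 0.0447, 0.0924]
tool_rot: [0.079, 0.997, -0.0, 0.0]
force: [-2.3, 0.3, 6.4]
finger_gap: 0.489
```

```bash
python3 -m inch '[0,0,0,0, 0,0,0,0, 0,0,0,0, 0,0,0,0, 0,0,2,0, 0,0,3,0, 0,0,4,0, 0,0,2,0, -1,3.1,0,0, -2,5,0,0, -2,5,0,0, -2,5,0,0, -1.5,4,0,0, -0.7,3,0,0, 0,0,0,0, 0,0,-2,0, 0,0,-3,0, 0,0,-3,0, 0,0,-2,0, 0,0,0,0]' 80 60
python3 -m inch '[0,0,0,0]'
```

```text
t: 55.68
tcp_pos: [0.4868, 0.2942, 0.1]
tool_rot: [0.08, 0.997, -0.001, -0.002]
force: [-0.4, 0.1, -0.5]
finger_gap: 0.799
t: 55.8
tcp_pos: [0.4882, 0.2953, 0.1021]
tool_rot: [0.08, 0.997, 0.0, 0.001]
force: [-0.2, 0.9, 0.5]
finger_gap: 0.804
```

```bash
python3 -m inch '[0,0,-1.2,0,0,0,-0.8,0,0,0,-0.5,0,0,0,0,0,0,0,0,0]' 80 60
python3 -m inch '[0,0,0,0,0,0,0,0,0,0,0,0,0,0,0,0,0,0,0,0,0,0,0,0]' 40 60
```

```text
t: 56.42
tcp_pos: [0.4875, 0.2958, 0.0766]
tool_rot: [0.079, 0.997, 0.0, 0.0]
force: [-0.5, -0.1, -0.5]
finger_gap: 0.801
t: 57.18
tcp_pos: [0.4876, 0.2958, 0.077]
tool_rot: [0.079, 0.997, 0.0, 0.0]
force: [-1.2, -2.1, 5.4]
finger_gap: 0.49
```

```bash
python3 -m inch '[0,0,0.5,0, 0,0,1,0, 0,0,2.5,0, 0,0,3.5,0, 0,0,3.5,0, 0,0,2.5,0, 1,-2.2,0,0, 1.5,-4,0,0, 2,-5,0,0, 2,-5,0,0, 2,-5,0,0, 1.97,-5,0,0, 1.5,-3,0,0, 0.5,-2,0,0, 0,0,0,0, 0,0,-2,0, 0,0,-3,0, 0,0,-3,0, 0,0,-1.5,0, 0,0,0,0]' 40 60
python3 -m inch '[0,0,-0.8,0, 0,0,-0.6,0,0,0,0,0,0,0,0,0]'
python3 -c "
from h import *
b,d=snap('scene','s14');crop(b,215,130,345,290,4,'s14c')"
```

```text
t: 59.68
tcp_pos: [0.6111, -0.015, 0.1156]
tool_rot: [0.079, 0.997, 0.0, -0.001]
force: [-0.8, -0.8, -2.3]
finger_gap: 0.491
t: 60.18
tcp_pos: [0.6124, -0.0164, 0.1028]
tool_rot: [0.079, 0.997, -0.0, 0.0]
force: [-0.7, -0.5, -2.9]
finger_gap: 0.49
```

View pics/s14c.png

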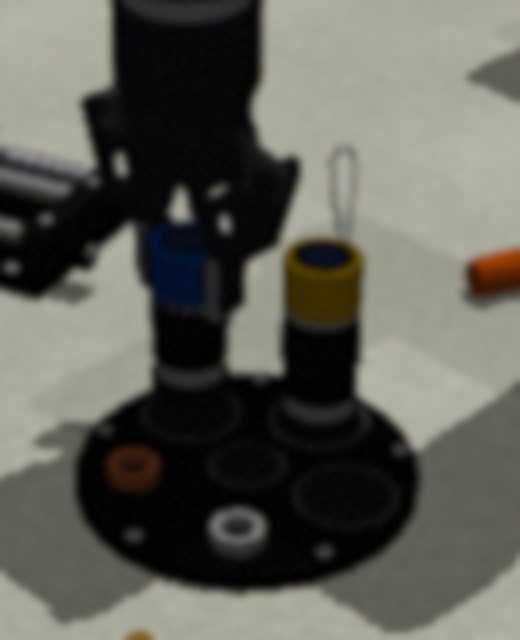

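```bash
python3 -m inch '[0,0,-0.8,0,0,0,-0.5,0,0,0,-0.2,0,0,0,-0.1,0,0,0,0,0,0,0,0,0]';  python3 -m inch '[0,0,-0.05,0,0,0,-0.05,0,0,0,0,0]'
```

```text
t: 60.98
tcp_pos: [0.6123, -0.0163, 0.0867]
tool_rot: [0.079, 0.997, -0.0, 0.0]
force: [0.2, -0.2, -3.3]
finger_gap: 0.495
t: 61.35
tcp_pos: [0.6121, -0.0162, 0.0855]
tool_rot: [0.079, 0.997, 0.0, -0.0]
force: [-0.8, 0.7, -3.4]
finger_gap: 0.492
```

```bash
python3 -m inch '[0,0,-0.05,0,0,0,0,0]';python3 -m inch '[0,0,-0.05,0,0,0,0,0]'
```

```text
t: 61.6
tcp_pos: [0.6122, -0.0163, 0.0851]
tool_rot: [0.079, 0.997, -0.0, 0.0]
force: [0.9, 0.7, -3.0]
finger_gap: 0.491
t: 61.85
tcp_pos: [0.6123, -0.0163, 0.085]
tool_rot: [0.079, 0.997, -0.0, 0.0]
force: [-0.2, 0.0, 1.5]
finger_gap: 0.495
```

```bash
python3 -m inch '[0,0,0,0, 0,0,0,0, 0,0,0,0, 0,0,0,0, 0,0,2,0, 0,0,3,0, 0,0,4,0, 0,0,3,0, -0.5,2.4,0,0, -1,4,0,0, -1,5,0,0, -1,5,0,0, -1,5,0,0, -1,5,0,0, -0.5,4,0,0, 0,0,0,0, 0,0,-3,0, 0,0,-4,0, 0,0,-3,0,0,0,0,0]' 78 60
python3 -m inch '[0,0,-1.2,0,0,0,-0.8,0,0,0,-0.4,0,0,0,0,0,0,0,0,0]'
```

```text
t: 64.35
tcp_pos: [0.5506, 0.2859, 0.1021]
tool_rot: [0.08, 0.997, -0.001, -0.003]
force: [0.6, -0.4, -0.4]
finger_gap: 0.78
t: 64.97
tcp_pos: [0.5524, 0.2879, 0.0809]
tool_rot: [0.079, 0.997, 0.0, 0.0]
force: [-0.5, -0.3, 0.7]
finger_gap: 0.78
```

```bash
python3 -m inch '[0,0,0,0,0,0,0,0,0,0,0,0,0,0,0,0,0,0,0,0,0,0,0,0]' 40 60
python3 -m inch '[0,0,0.5,0, 0,0,1,0, 0,0,2.5,0, 0,0,3.5,0, 0,0,3.5,0, 0.8,-2.4,2,0, 1.5,-4,0,0, 1.5,-4,0,0, 1.5,-4,0,0, 1.5,-3,0,0, 1,-2,0,0, 0,0,0,0, 0,0,-2,0, 0,0,-3,0, 0,0,-3,0, 0,0,-1.5,0,0,0,-0.8,0,0,0,0,0,0,0,0,0]' 40 60
python3 -c "
from h import *
b,d=snap('scene','s15');crop(b,215,130,345,290,4,'s15c')"
```

```text
t: 65.72
tcp_pos: [0.5525, 0.2878, 0.0811]
tool_rot: [0.079, 0.997, 0.0, 0.0]
force: [-1.2, -0.9, 6.0]
finger_gap: 0.491
t: 68.1
tcp_pos: [0.631, 0.0939, 0.1086]
tool_rot: [0.079, 0.997, 0.0, 0.001]
force: [0.8, 0.9, -3.5]
finger_gap: 0.491
```

View pics/s15c.png

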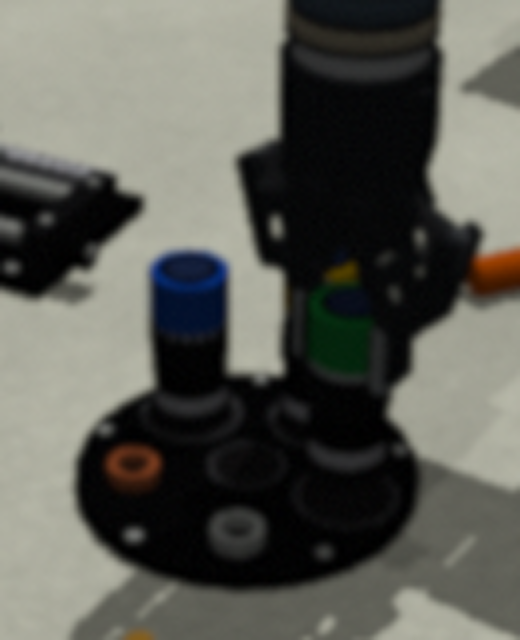

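Blue is back on its pad; green hangs over its own. I'll lower it about 2 cm.

```bash
python3 -m inch '[0,0,-0.8,0,0,0,-0.6,0,0,0,-0.3,0,0,0,-0.1,0,0,0,0,0,0,0,0,0]';  python3 -m inch '[0,0,-0.05,0,0,0,-0.05,0,0,0,0,0]'
```

```text
t: 68.9
tcp_pos: [0.6303, 0.0938, 0.0897]
tool_rot: [0.079, 0.997, 0.0, 0.0]
force: [-0.3, 0.5, -2.8]
finger_gap: 0.488
t: 69.28
tcp_pos: [0.6304, 0.0937, 0.0891]
tool_rot: [0.079, 0.997, 0.0, 0.0]
force: [-1.0, 0.7, 1.2]
finger_gap: 0.486
```

Contact. Release, rise, and back away toward the left/near side for a clear look.

```bash
python3 -m inch '[0,0,-0.03,0, 0,0,0,0]'; python3 -m inch '[0,0,0,0, 0,0,0,0, 0,0,0,0, 0,0,0,0, 0,0,2,0, 0,0,3,0, 0,0,4,0, 0,0,4,0, -1,3,2,0, -3,5,0,0, -3,5,0,0, -3,5,0,0, -3,5,0,0,-3,5,0,0,-3,5,0,0,-2,3,0,0,0,0,0,0,0,0,0,0]' 78 60
python3 - <<'E'
from meas import *
b,d=snap('top','t16');snap('scene','s16')
for n in ("yellow","green","blue"):
    lo,hi,z=H[n];m=blob(b,lo,hi,(225,145,315,225))
    c=max(cv2.findContours(m,0,1)[0],key=cv2.contourArea);e=cv2.fitEllipse(c)
    print(n,e[0],ray("top",[e[0]],z+.012)[0])
crop(b,225,145,315,225,8,"t16c")
E
```

```text
t: 69.53
tcp_pos: [0.6304, 0.0937, 0.089]
tool_rot: [0.079, 0.997, -0.0, 0.0]
force: [-2.0, 0.4, 6.3]
finger_gap: 0.492
t: 71.78
tcp_pos: [0.4204, 0.4535, 0.2392]
tool_rot: [0.079, 0.997, 0.0, 0.001]
force: [0.3, 0.6, -0.4]
finger_gap: 0.777
yellow (265.2300109863281, 203.12060546875) [0.57846804 0.04597615 0.116     ]
green (247.32691955566406, 184.23577880859375) [0.62971029 0.09418712 0.11      ]
blue (288.4645690917969, 191.16575622558594) [ 0.61174794 -0.01628481  0.104     ]
```

View pics/t16.png

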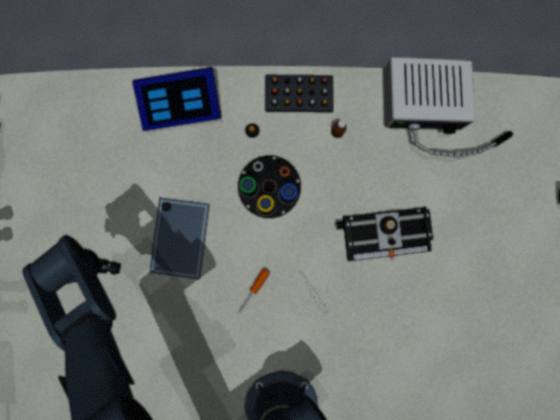

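View pics/s16.png

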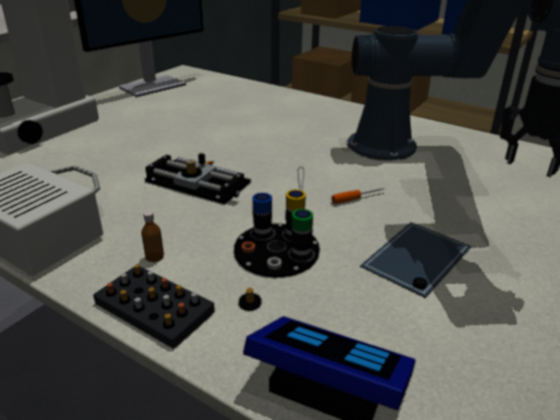

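View pics/t16c.png

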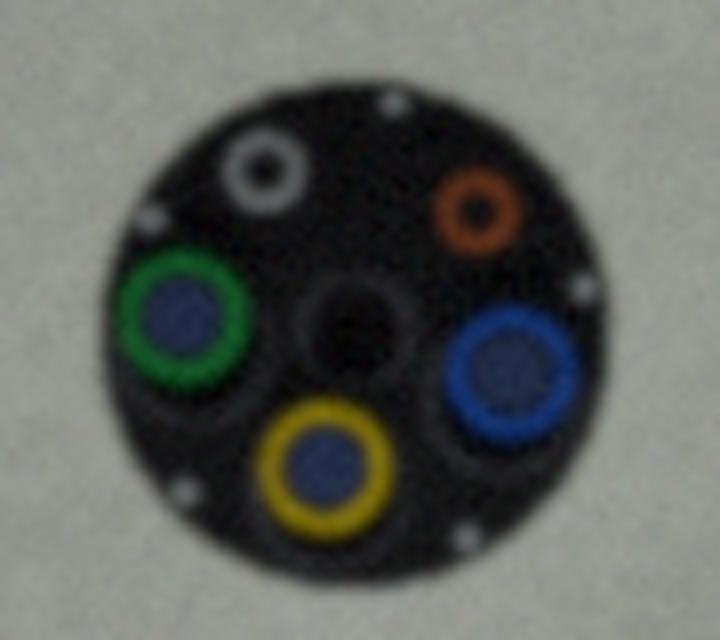

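All three lenses are back within 1 mm of their starting places. The rings and cap haven't moved, the standard is in the dish, and the pointer is on the red tab at (391,253). I'm handing the job in.

```bash
python3 -c "
from station import job; print(job.sign_off())"
```

```text
the job is handed in; nothing more can be done
None
```

The job is done and handed in at about 72 s of the 138 s allowed; sign-off reports no verdict.

**What I did:** I moved green, blue and yellow in turn to stand upright on the mat. I then stood the standard in the dish, slid the carriage to the red tab and let go. Last, I put yellow, blue and green back upright on their own pads.

**Last checks:**
- **Lenses:** the final top view puts each lens within about 0.7 mm of where it started, all upright.
- **Standard and carriage:** the standard stands in the dish. My first slide ran about 3 mm past the tab centre, so I gripped the knob again and moved the carriage back about 2 mm. The pointer now measures within about 1 mm of the tab centre.
- **Rings and cap:** they show no movement in the pictures.
- **Forces:** contact readings at set-down were about 6 N at most.
- **Disagreement:** the reading of yellow's position while it stood on the mat was wrong because the arm hid part of it. I gripped it using the recorded arm position instead. No other checks failed or disagreed.

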